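# Seal the dried mushrooms in the swing-top canister

## Robot

A 6-joint arm with a two-finger parallel gripper is mounted at the origin on a cart in front of the work surface, level with it; the furniture and walls round the work are solid. World frame = base frame: x ahead of the robot, y to its left, z up, the work surface at z = 0. Lengths are in m, angles in rad, forces in N, time in s.
With the tool pointing down it reaches from about 0.3 to 0.875 m from the base axis. Payload 6.4 kg.
Tool frame: the origin (TCP) lies at the very end of the fingers, on their centre line; the grasp point (between the pads) lies 19 mm behind it; z points along the fingers, y is the line along which they close (so a half turn about z gives the same grasp; the last joint's range is limited). The gripper opens to 85 mm and grips with 20 to 120 N. Pads are 22 mm wide; open, the fingers measure 114 mm over their backs; the gripper's body (76 mm by 85 mm) begins 54 mm behind the grasp point. The pads swing forward as they close: fully open they stand 13 mm farther back than shut.
Start: joints at [-1.548, 0.181, 1.607, -0, 1.354, -0.206], TCP at [0.13, -0.56, 0.231] pointing down, gripper open.
Joint ranges: [-2.99, 2.99], [-0.89, 2.07], [0.3, 2.58], [-1.14, 4.28], [0, 2.63], [-3.12, 3.12]. Speed limits (rad/s): [2.57, 2.57, 3.01, 3.14, 3.14, 3.14].

## Interface

Orientations are given as a unit quaternion [w, x, y, z].
In Python, from bench import ctrl gives the robot as it stands.
- The arm moves only by the tool nudge_tcp, called after "Call:" by a JSON object that holds its "name" and its "arguments". Schema: {"type":"object","properties":{"segments":{"type":"array","items":{"type":"array","items":{"type":"array","items":{"type":"number"},"minItems":7,"maxItems":7},"minItems":1,"maxItems":10},"minItems":1,"maxItems":1},"only":{"type":"string"},"quiet":{"type":"boolean"},"lines":{"type":"string"}},"required":["segments"],"additionalProperties":false}. segments is a list that holds a single list of rows (three levels of brackets), with 1 to 10 rows, each of 7 numbers: dx, dy, dz in shares of 75 cm (1.0 is 75 cm), then a rotation vector rx, ry, rz in shares of 2 rad (1.0 is 2 rad), then the opening from 0.0 (shut) to 1.0 (fully open); each row is the pose to reach, as a shift and turn from the pose commanded when the call began, along the tool's axes at that moment; what a row does not reach only later rows make up. A row lasts 1/8 s, in which the tool goes at most 0.0625 m and 0.188 rad, less where a joint would pass 70% of its speed; a pose out of reach is approached as far as the arm can. The fingers move at their own pace and stop on an object; the grip force is fixed at half the most. Time passes only in rows, so rows that do not move let the fingers close. The tool returns the time, the measured TCP pose, the force, the opening and the grip force at its end. only (a regular expression) keeps the lines of the reply that match it, lines (a string "A,B") keeps lines A to B, and quiet returns only ok. Input that does not fit is refused with a message, and nothing moves.
- ctrl.get_obs(): the state, without advancing time (a new reading comes with each control period).
- ctrl.camera(name): name is "side" or "top"; returns the picture (400x640x3 uint8, blue, green, red); there is no depth.
- ctrl.camera_params(name): a dict with "fovy" (degrees; the focal length in pixels is half the picture's height over the tangent of half this angle, whatever the lens; pixels are square), "cx", "cy" (the principal point, pixels), "view" (4x4, takes a point from world to camera coordinates). Camera axes: x right, y up, looking along -z (the intrinsics and any distortion apply to the point x, -y, -z); pixel columns grow to the right and rows downward; lengths in m; the calibration is good to about 2 mm. A picture is of the moment at which its call begins. camera_params takes no time and is no camera call.
- ctrl.hand_in(): hands the job in; it is judged then, once.
The state is a dict: "time_s": time; "q": joint angles; "dq": joint speeds; "joint_efforts": joint torques, N m; "eef_pos": TCP position; "eef_rot": TCP orientation; "wrist_force": force on the tool from outside, world axes, zero at the start; "torque": the same for the moment, N m; "opening": opening from 0.0 (shut) to 1.0 (fully open); "grasp_force": force on a finger pad.
Only numpy, scipy, OpenCV 4.12 (cv2) and the standard library are available. Lean on these libraries where they do the work, as an engineer would, in place of code of your own. Each camera call takes 0.05 s, during which the arm holds its last target. There are 200 camera calls.

## Task

Put both dried mushrooms from the wooden board into the white canister, tip its lid shut, then swing the wire bail up and over the lid's steel saddle until it drops into the groove behind the crest and clamps the lid down tight on its seal. Leave the salt shaker, garlic and spice pot where they stand.

Things in the scene. Friction and masses are not known exactly. Their poses are not given: they have to be found in the camera images.
- mushroom_a: dried shiitake mushroom, about 43 x 38 mm and 20 mm high, 12 g, lying flat on the board; origin at the centre of its underside
- mushroom_b: second dried shiitake mushroom, about 45 x 43 mm and 21 mm high, 12 g, lying flat on the board; origin at the centre of its underside
- board: fixed wooden board 150 (x) x 270 (y) x 14 mm thick, on which the mushrooms lie; origin at the centre of its underside
- canister: fixed round white ceramic canister: outer diameter 120, inner 110, floor 6 thick, rim 95 mm above its underside. Origin: centre of the underside, z up, +x to the lid hinge (far side), -x where the open bail leans out. Lid hinge axis along y at x=66, z=95 mm; bail pivot axis along y at x=0, z=60 mm, on ears 72 mm out at either side
- canister_mouth (a point): centre of the canister's mouth, at rim height (95 mm above its underside); axes as the canister
- lid (a joint): lid hinge, rad: 0 shut on the seal, about 1.9 at the start (leaning back past upright against its stop). White disc 116 mm across, 8 mm thick (14 at its middle); a steel saddle 28 mm wide stands on its outer face. Pushed from behind to below about 1.1 rad it falls shut by itself
- lid_front (a point): front edge of the lid, at half its thickness, 124 mm from the hinge axis; x axis from that edge to the hinge, z to the lid's outer face
- saddle_crest (a point): top of the crest of the lid's saddle, mid-lid (66 mm from the hinge axis), 47 mm above the lid's underside. With the lid shut a ramp climbs to it from the front (-x) over 26 mm; behind it the groove, 8 mm farther back and 3 mm lower, then a stop lip 18 mm behind the crest and 5 mm higher than it
- seal (a joint): give of the rubber seal, rad about the lid hinge: 0.046 relaxed (lid about 3 mm up at its middle), 0 when the lid is pressed home under the bail; about -0.025 as the bail crosses the crest (some 12 N down on it)
- bail (a joint): swing of the wire bail, rad: 0 upright, negative leaning out to the front (-x of the canister), -1.05 to -0.9 at the start, stays where left; 0.06 to 0.15 when its cross wire lies in the groove. Meets the ramp at about -0.2, then gets stiffer (about 5 to 8 N at the tab) and snaps into the groove past 0
- tab_top (a point): top edge of the bail's flat steel thumb tab (28 mm wide, 4 thick, 28 mm out from the middle of the cross wire), 110 mm from the pivot axis; the 5 mm cross wire is 82 mm from the axis and 140 mm long between the legs; z axis away from the pivot, x across the tab's thickness
- salt_shaker: glass shaker with white cap, 62 mm across, 127 mm high, a bystander; origin at the centre of its underside
- garlic: garlic bulb, 56 mm, a bystander; origin at the centre of its underside
- spice_pot: small spice jar, 47 mm across, 98 mm high, a bystander; origin at the centre of its underside

How it is judged:
On the way, in this order (a step that is already met when the one before it is completed fails the run):
1. both mushrooms lie in the canister, the lid still open (horizontal distance between each of mushroom_a, mushroom_b and canister_mouth below 0.054 m and z of each of mushroom_a, mushroom_b in the frame of canister_mouth below -0.02 m and value of joint lid above 0.6 rad), for 0.2 s.
2. the lid lies shut on its seal, the bail not yet over it (value of joint lid below 0.03 rad and value of joint bail below -0.1 rad), for 0.1 s.
3. the bail has dropped into the groove behind the crest and holds the lid down on the seal (value of joint bail between 0.04 and 0.2 rad and value of joint seal between -0.015 and 0.015 rad and value of joint lid below 0.03 rad), for 0.2 s.
At the end, for the whole second after the job is handed in: both mushrooms inside the canister, 20 mm or more below the rim; lid shut (under 0.03 rad) and pressed home (seal within 0.015 rad of 0); bail in the groove (0.04 to 0.2 rad); salt shaker, garlic and spice pot within 30 mm of where they stood (all of step 3 and horizontal distance between each of mushroom_a, mushroom_b and canister_mouth below 0.054 m and z of each of mushroom_a, mushroom_b in the frame of canister_mouth below -0.02 m and distance of each of salt_shaker, garlic, spice_pot from where it was at the start of the episode below 0.03 m); the robot touches nothing.
It fails at once if a bystander is knocked over or shoved away (distance of any of salt_shaker, garlic, spice_pot from where it was at the start of the episode above 0.04 m).
It also fails if it takes over 72 s, if anything falls off the work surface, if the arm or the gripper's body presses on something with over 40 N, if the wrist force passes 120 N, or if a joint passes its speed limit or range.

## Working session

There is one attempt and no reset: what is moved stays moved. The work goes in short steps, Python scripts to look and compute and a tool call to move; the robot and the scene stay as the last step left them, time stands still between calls to the robot, and variables do not carry over. Pictures are saved under pics/ and viewed, at most 12 in all, crops included, and the job is handed in when it is done.

```bash
ls; mkdir -p pics
```

Run:
```python
from bench import ctrl
import cv2
for n in("side","top"):
    cv2.imwrite(f"pics/{n}0.png",ctrl.camera(n)); p=ctrl.camera_params(n); print(n,{k:(v.tolist() if hasattr(v,'tolist') else v) for k,v in p.items()})
o=ctrl.get_obs(); print(o)
```

```text
bench.py
pics
side {'fovy': 56.13590817206188, 'cx': 318.24419728221903, 'cy': 200.09780181239543, 'view': [[0.9607471097273991, -0.2773792524064853, -0.005073606692306633, -0.5447565139700984], [0.15504246515277798, 0.521668936159336, 0.8389418067099388, -0.14981958381802765], [-0.23005830815208245, -0.8067975405148469, 0.5441974857249853, -0.9777328832290308], [0.0, 0.0, 0.0, 1.0]]}
top {'fovy': 46.32908118836936, 'cx': 315.4356630080163, 'cy': 195.07415015937687, 'view': [[-0.2202998560257235, -0.9754203435389802, 0.0048090378812935515, 0.06979645920712099], [0.8103245702199591, -0.18026385732415626, 0.5575652720896946, -0.5120920734385628], [-0.5429936135286347, 0.12672843072063372, 0.830119172477182, -0.9722387387677304], [0.0, 0.0, 0.0, 1.0]]}
{'time_s': 0.1, 'q': array([-1.54828634e+00,  1.81469702e-01,  1.60787578e+00,  9.03339212e-06,
        1.35377817e+00, -2.06282845e-01]), 'dq': array([ 0.00039143, -0.00214905, -0.00269357,  0.00105635, -0.00047577,
       -0.0004387 ]), 'joint_efforts': array([ 2.74073609e-04, -4.45876336e+01, -3.52238774e+01, -2.98051527e-04,
        4.11949412e-03,  1.14955819e-05]), 'eef_pos': array([ 0.13042972, -0.55952614,  0.23048815]), 'eef_rot': array([-7.61862527e-04,  9.93463683e-01,  1.14146065e-01,  7.46312049e-05]), 'wrist_force': array([-0.28591622, -0.10151158,  0.41785613]), 'torque': array([ 0.03207511, -0.04774659,  0.00497373]), 'grasp_force': 0.0, 'opening': 0.9966926426262792}
```

View pics/side0.png

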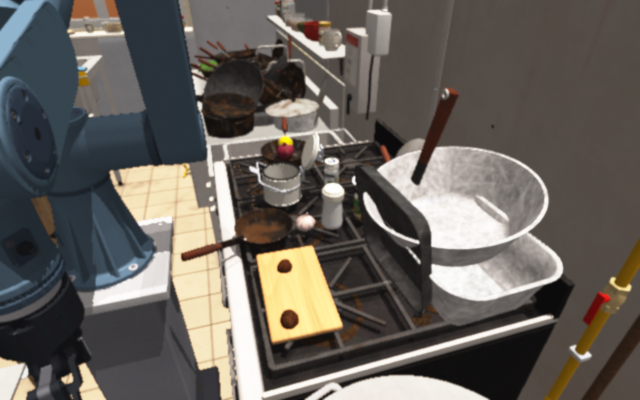

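View pics/top0.png

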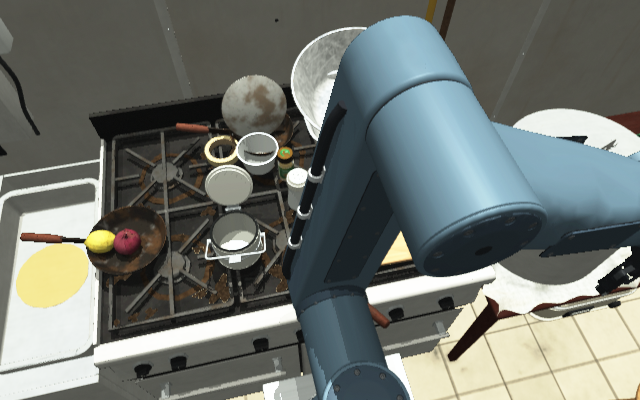

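The side view shows the mushrooms at about (285,266) and (290,318), and the canister at about (281,185). In the top view the canister mouth is near (238,232), the tab near (236,259) and the lid at about (230,185). The arm hides the board there. Next I'll enlarge crops of both.

Create h.py:
```python
from bench import ctrl
import numpy as np, cv2
from scipy.spatial.transform import Rotation as R
P={n:ctrl.camera_params(n) for n in("side","top")}
def fl(n): return 200/np.tan(np.radians(P[n]["fovy"])/2)
def proj(n,X):
    V=np.array(P[n]["view"]);c=(V[:3,:3]@np.atleast_2d(X).T).T+V[:3,3]
    return np.c_[P[n]["cx"]+fl(n)*c[:,0]/-c[:,2],P[n]["cy"]-fl(n)*c[:,1]/-c[:,2]]
def ray(n,u,v):
    V=np.array(P[n]["view"]);A=V[:3,:3]
    d=A.T@np.array([(u-P[n]["cx"])/fl(n),-(v-P[n]["cy"])/fl(n),-1]);return -A.T@V[:3,3],d
def onz(n,u,v,z):
    o,d=ray(n,u,v);return o+d*(z-o[2])/d[2]
def tri(a,b):
    (o1,d1),(o2,d2)=ray("side",*a),ray("top",*b)
    s=np.linalg.lstsq(np.c_[d1,-d2],o2-o1,rcond=None)[0]
    p,q=o1+s[0]*d1,o2+s[1]*d2
    return (p+q)/2,np.linalg.norm(p-q)
def crop(n,f,x0,y0,x1,y1,k,img=None):
    im=ctrl.camera(n) if img is None else img
    cv2.imwrite("pics/"+f,cv2.resize(im[y0:y1,x0:x1],None,fx=k,fy=k,interpolation=cv2.INTER_CUBIC))
def tool(p):  # world point -> shift in tool axes from measured pose
    o=ctrl.get_obs();w,x,y,z=o["eef_rot"]
    return R.from_quat([x,y,z,w]).inv().apply(np.array(p)-o["eef_pos"])
```

Run:
```python
from h import *
a=cv2.imread("pics/side0.png");b=cv2.imread("pics/top0.png")
A=cv2.resize(a[120:350,220:360],None,fx=2.6,fy=2.6,interpolation=cv2.INTER_CUBIC)
B=cv2.resize(b[130:280,190:310],None,fx=3.4,fy=3.4,interpolation=cv2.INTER_CUBIC)
C=np.zeros((600,800,3),np.uint8);C[:A.shape[0],:A.shape[1]]=A;C[:B.shape[0],380:380+B.shape[1]]=B
cv2.imwrite("pics/c1.png",C)
print("mush",onz("side",285,266,.024),onz("side",290,319,.024))
for c in[(258,251),(309,246),(342,326),(274,341)]:print("board",onz("side",*c,.014))
print("can top mouth",onz("top",238,233,.095), tri((281,172),(238,229)))
```

```text
mush [ 0.42908772 -0.18643333  0.024     ] [ 0.4062607 -0.3456817  0.024    ]
board [ 0.37501629 -0.10050543  0.014     ]
board [ 0.50740803 -0.1186424   0.014     ]
board [ 0.50700456 -0.38527823  0.014     ]
board [ 0.36531892 -0.38142021  0.014     ]
can top mouth [0.4871727  0.15530682 0.095     ] (array([0.49375619, 0.15326965, 0.09769696]), np.float64(0.0051034397779392325))
```

View pics/c1.png

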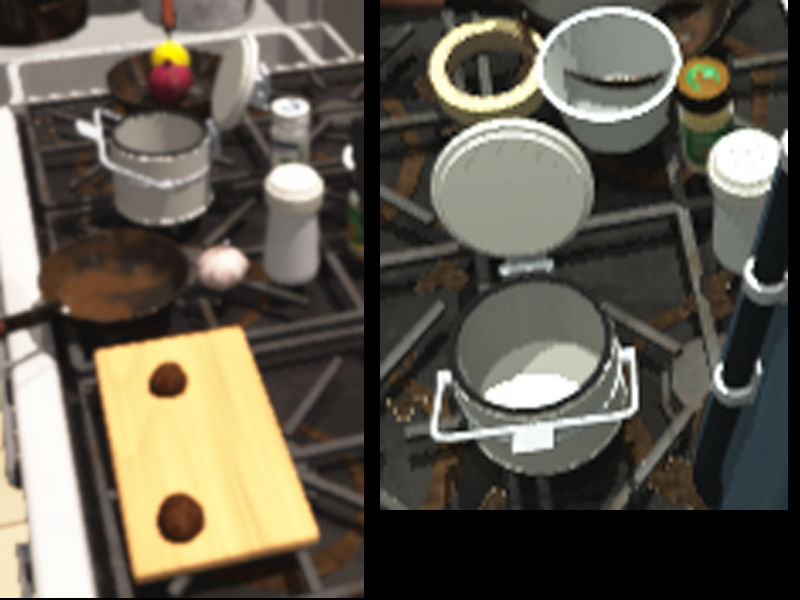

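The crops show both mushrooms, the open lid leaning back and the bail leaning to the front with its tab. The salt shaker stands beside the canister, and the garlic is next to the pan. Next I'll fit the canister model to the image points.

Create fit.py:
```python
from h import *
from scipy.optimize import least_squares
T=lambda u,v:(190+(u-380)/3.4,130+v/3.4)
S=lambda u,v:(220+u/2.6,120+v/2.6)
def W(p,X): 
    c,s=np.cos(p[2]),np.sin(p[2]);X=np.atleast_2d(X)
    return np.c_[p[0]+c*X[:,0]-s*X[:,1],p[1]+s*X[:,0]+c*X[:,1],p[4]+X[:,2]]
def bail(b,r,y): return [r*np.sin(b),y,.06+r*np.cos(b)]
def lidp(a,d,h): return [.066-d*np.cos(a)+h*np.sin(a),0,.095+d*np.sin(a)+h*np.cos(a)]
def obsfit():
    t=np.linspace(0,2*np.pi,120);rim=np.c_[.06*np.cos(t),.06*np.sin(t),0*t+.095]
    def res(p):
        r=proj("top",W(p,rim));s=proj("side",W(p,rim))
        e=[r[:,0].min()-T(456,0)[0],r[:,0].max()-T(618,0)[0],r[:,1].min()-T(0,275)[1],r[:,1].max()-T(0,413)[1],
           s[:,0].min()-S(107,0)[0],s[:,0].max()-S(213,0)[0],s[:,1].min()-S(0,112)[1]]
        for y,q in((.07,(433,438)),(-.07,(635,413))): e+=list(proj("top",W(p,bail(p[3],.082,y)))[0]-T(*q))
        e+=list(proj("top",W(p,bail(p[3],.11,.0)))[0]-T(532,450))
        e+=list(proj("side",W(p,bail(p[3],.11,0)))[0]-S(80,127))
        e+=list(.5*(proj("top",W(p,[.066,0,.095]))[0]-T(527,266)))
        e+=list(.5*(proj("top",W(p,lidp(p[5],.124,.004)))[0]-T(513,121)))
        e+=list(.5*(proj("side",W(p,lidp(p[5],.124,.004)))[0]-S(245,37)))
        e.append((p[4])/.003)
        return np.array(e)
    return least_squares(res,[.49,.155,0,-1,0,1.9])
if __name__=="__main__":
    s=obsfit();p=s.x;print(p.round(4));print(s.fun.round(1))
    print("tab",W(p,bail(p[3],.11,0)),"mouth",W(p,[0,0,.095]),"lidfront",W(p,lidp(p[5],.124,.004)),"crest",W(p,lidp(0,.066,.047)),"lid back mid",W(p,lidp(p[5],.11,.008)))
    for q in(S(168,380),S(181,518)): print("mush",onz("side",*q,.024))
    print("garlic",onz("side",*S(222,268),.025),"salt",tri(S(293,187),T(747,150)),"spice",onz("top",*T(703,85),.098))
```

```bash
python3 fit.py
```

```text
[ 4.9590e-01  1.6010e-01 -1.0910e-01 -1.0431e+00 -1.4000e-03  1.8731e+00]
[-1.4  0.2 -1.1  1.2  1.4 -0.7 -0.4  0.2 -0.4  0.6  1.   0.5 -0.3 -0.3
 -0.5  1.  -0.2 -0.5  0.7  0.6 -0.1 -0.5]
tab [[0.40147674 0.17044459 0.11397942]] mouth [[0.49594843 0.16009742 0.09358956]] lidfront [[0.60205223 0.14847621 0.21077484]] crest [[0.49594843 0.16009742 0.14058956]] lid back mid [[0.60170454 0.14851429 0.19621882]]
mush [ 0.42807802 -0.18670003  0.024     ]
mush [ 0.40536585 -0.34603561  0.024     ]
garlic [ 0.52018312 -0.03187636  0.025     ] salt (array([ 0.60887076, -0.02095247,  0.11183887]), np.float64(0.014441910480973236)) spice [ 0.69872241 -0.00096508  0.098     ]
```

```bash
python3 -c "
from h import *
print(tool([.4054,-.346,.12]).round(4),tool([.4281,-.1867,.12]).round(4))"
```

```text
[ 0.3162 -0.1454  0.1108] [ 0.3744 -0.2954  0.1111]
```

The rows are not in the units I measure in: shifts go in shares of 75 cm and turns go in shares of 2 rad. I convert before sending: 0.316 m / 0.75 = 0.4213, 0.27 m / 0.75 = 0.36, 0.338 rad / 2 = 0.169.

Call:
{"name": "nudge_tcp", "arguments": {"segments": [[[0.0733, -0.0333, 0.0267, 0, 0, 0.03, 1], [0.1467, -0.0667, 0.0533, 0, 0, 0.06, 1], [0.22, -0.1, 0.08, 0, 0, 0.09, 0.9], [0.2933, -0.1333, 0.1067, 0, 0, 0.125, 0.85], [0.36, -0.1667, 0.1267, 0, 0, 0.15, 0.8], [0.4213, -0.1933, 0.1467, 0, 0, 0.169, 0.8], [0.4213, -0.1933, 0.1467, 0, 0, 0.169, 0.8], [0.4213, -0.1933, 0.1467, 0, 0, 0.169, 0.8]]]}}

```text
time_s: 1.1
eef_pos: [0.4051, -0.3472, 0.1212]
eef_rot: [-0.0, 0.999, -0.054, -0.0]
wrist_force: [0.1, 0.0, -0.1]
opening: 0.799
grasp_force: 0.0
```

Run:
```python
from h import *
print(tool([.4054,-.346,.014]).round(4))
a=ctrl.camera("side");b=ctrl.camera("top")
A=cv2.resize(a[150:350,200:380],None,fx=2.2,fy=2.2,interpolation=cv2.INTER_CUBIC)
B=cv2.resize(b[130:290,300:490],None,fx=2.1,fy=2.1,interpolation=cv2.INTER_CUBIC)
C=np.zeros((450,800,3),np.uint8);C[:A.shape[0],:A.shape[1]]=A;C[:B.shape[0],400:400+B.shape[1]]=B
cv2.imwrite("pics/c2.png",C)
```

```text
[ 0.0002 -0.0012  0.1072]
```

View pics/c2.png

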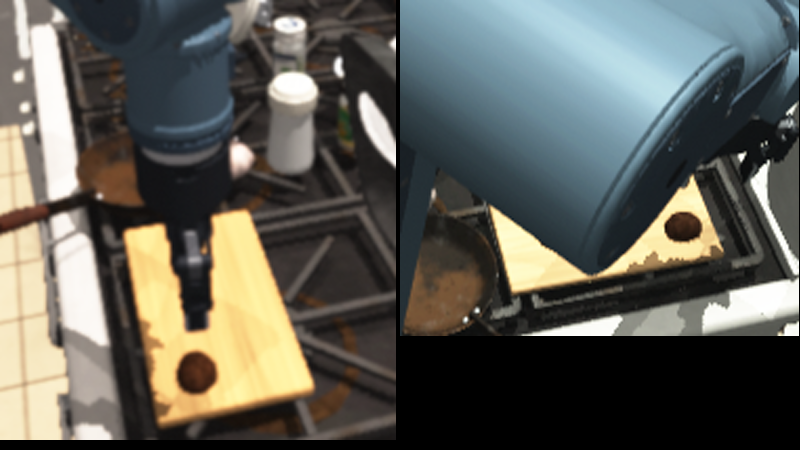

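The mushroom is at side pixel (289.5,319.1) and top pixel (434.8,237.6), with the gripper above it. I'll triangulate to check.

```bash
python3 -c "
from h import *
p,e=tri((289.5,319.1),(434.8,237.6));print(p,e,onz('top',434.8,237.6,.024))"
```

```text
[ 0.40650398 -0.34017703  0.01761966] 0.000945053354544027 [ 0.4040112  -0.33751448  0.024     ]
```

In the tool's units: 0.108 m / 0.75 = 0.144, -0.005 m / 0.75 = -0.0067.

Call:
{"name": "nudge_tcp", "arguments": {"segments": [[[0, -0.0067, 0.0667, 0, 0, 0, 0.8], [0, -0.0067, 0.12, 0, 0, 0, 0.8], [0, -0.0067, 0.144, 0, 0, 0, 0.8], [0, -0.0067, 0.144, 0, 0, 0, 0.8], [0, -0.0067, 0.144, 0, 0, 0, 0], [0, -0.0067, 0.144, 0, 0, 0, 0], [0, -0.0067, 0.144, 0, 0, 0, 0], [0, -0.0067, 0.144, 0, 0, 0, 0], [0, -0.0067, 0.144, 0, 0, 0, 0], [0, -0.0067, 0.144, 0, 0, 0, 0]]]}}

```text
time_s: 2.45
eef_pos: [0.4068, -0.3434, 0.0158]
eef_rot: [0.001, 0.999, -0.054, 0.001]
wrist_force: [-2.5, 2.5, 8.3]
opening: 0.479
grasp_force: 59.4
```

In the tool's units: -0.184 m / 0.75 = -0.2453, -0.18 m / 0.75 = -0.24.

Call:
{"name": "nudge_tcp", "arguments": {"segments": [[[0, 0, -0.08, 0, 0, 0, 0], [0, 0, -0.16, 0, 0, 0, 0], [0, 0, -0.24, 0, 0, 0, 0], [0, 0, -0.2453, 0, 0, 0, 0]]]}}

```text
time_s: 2.95
eef_pos: [0.4084, -0.3453, 0.2047]
eef_rot: [0.005, 0.998, -0.054, 0.004]
wrist_force: [0.9, 0.4, -0.2]
opening: 0.48
grasp_force: 62.5
```

```bash
python3 -c "
from h import *
print(tool([.4940,.1603,.19]).round(4))"
```

```text
[ 0.0301 -0.512   0.01  ]
```

Call:
{"name": "nudge_tcp", "arguments": {"segments": [[[0.004, -0.08, 0, 0, 0, 0, 0], [0.008, -0.16, 0, 0, 0, 0, 0], [0.0133, -0.24, 0, 0, 0, 0, 0], [0.0187, -0.32, 0, 0, 0, 0, 0], [0.024, -0.4, 0, 0, 0, 0, 0], [0.0293, -0.48, 0, 0, 0, 0, 0], [0.0333, -0.56, 0, 0, 0, 0, 0], [0.0373, -0.64, 0, 0, 0, 0, 0], [0.04, -0.6827, 0, 0, 0, 0, 0], [0.04, -0.6827, 0, 0, 0, 0, 0]]]}}

```text
time_s: 4.2
eef_pos: [0.4911, 0.1656, 0.1971]
eef_rot: [-0.0, 0.999, -0.053, -0.0]
wrist_force: [0.2, -0.5, -0.3]
opening: 0.478
grasp_force: 62.5
```

```bash
python3 -c "
from h import *
print(tool([.4940,.1603,.085]).round(4))
a=ctrl.camera('side');b=ctrl.camera('top')
C=np.zeros((440,800,3),np.uint8)
A=cv2.resize(a[100:260,220:360],None,fx=2.7,fy=2.7,interpolation=cv2.INTER_CUBIC);B=cv2.resize(b[130:280,190:310],None,fx=2.9,fy=2.9,interpolation=cv2.INTER_CUBIC)
C[:A.shape[0],:A.shape[1]]=A;C[:B.shape[0],400:400+B.shape[1]]=B
cv2.imwrite('pics/c3.png',C)"
```

```text
[0.0035 0.0049 0.1121]
```

View pics/c3.png

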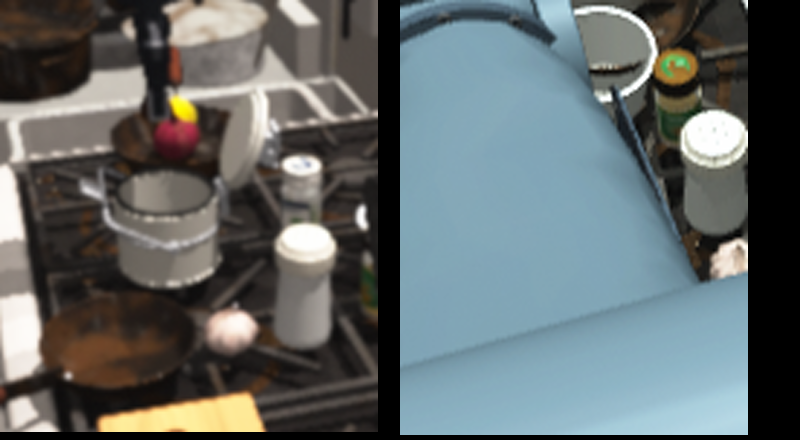

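The side view shows the closed fingertip at about (277,144), above the canister mouth centred near (282,172). The arm blocks the top view.

In the tool's units: 0.11 m / 0.75 = 0.1467, 0.1 m / 0.75 = 0.1333.

```bash
python3 -c "
from h import *
o=ctrl.get_obs();print(proj('side',o['eef_pos']),proj('side',[.4959,.1601,.0936]))"
```

```text
[[278.12956141 140.63821733]] [[281.95508043 171.53264756]]
```

Call:
{"name": "nudge_tcp", "arguments": {"segments": [[[0.004, 0.0067, 0.0667, 0, 0, 0, 0], [0.004, 0.0067, 0.1333, 0, 0, 0, 0], [0.004, 0.0067, 0.1467, 0, 0, 0, 0], [0.004, 0.0067, 0.1467, 0, 0, 0, 0], [0.004, 0.0067, 0.1467, 0, 0, 0, 0.7], [0.004, 0.0067, 0.1467, 0, 0, 0, 0.7], [0.004, 0.0067, 0.1467, 0, 0, 0, 0.7], [0.004, 0.0067, 0.1067, 0, 0, 0, 0.7], [0.004, 0.0067, 0.04, 0, 0, 0, 0.7], [0.004, 0.0067, -0.0133, 0, 0, 0, 0.7]]]}}

```text
time_s: 5.55
eef_pos: [0.4942, 0.1584, 0.2096]
eef_rot: [-0.0, 0.999, -0.054, 0.001]
wrist_force: [1.0, 0.1, 0.5]
opening: 0.698
grasp_force: 0.0
```

```bash
python3 -c "
from h import *
print(tool([.4281,-.1867,.15]).round(4))"
```

```text
[-0.0283  0.3502  0.0594]
```

In the tool's units: 0.346 m / 0.75 = 0.4613, 0.3 m / 0.75 = 0.4.

Call:
{"name": "nudge_tcp", "arguments": {"segments": [[[-0.008, 0.08, 0, 0, 0, 0, 0.8], [-0.016, 0.16, 0, 0, 0, 0, 0.8], [-0.024, 0.24, 0, 0, 0, 0, 0.8], [-0.0307, 0.32, 0, 0, 0, 0, 0.8], [-0.0373, 0.4, 0.0267, 0, 0, 0, 0.8], [-0.0373, 0.4613, 0.08, 0, 0, 0, 0.8], [-0.0373, 0.4613, 0.08, 0, 0, 0, 0.8], [-0.0373, 0.4613, 0.08, 0, 0, 0, 0.8]]]}}

```text
time_s: 6.55
eef_pos: [0.4285, -0.1825, 0.1477]
eef_rot: [-0.0, 0.998, -0.055, 0.0]
wrist_force: [0.2, -0.1, 0.1]
opening: 0.795
grasp_force: 0.0
```

```bash
python3 -c "
from h import *
print(tool([.4281,-.184,.014]).round(4))
a=ctrl.camera('side');b=ctrl.camera('top')
C=np.zeros((440,800,3),np.uint8)
A=cv2.resize(a[140:300,220:360],None,fx=2.7,fy=2.7,interpolation=cv2.INTER_CUBIC);B=cv2.resize(b[130:280,190:310],None,fx=2.9,fy=2.9,interpolation=cv2.INTER_CUBIC)
C[:A.shape[0],:A.shape[1]]=A;C[:B.shape[0],400:400+B.shape[1]]=B
cv2.imwrite('pics/c4.png',C)"
```

```text
[-0.0003  0.0016  0.1337]
```

View pics/c4.png

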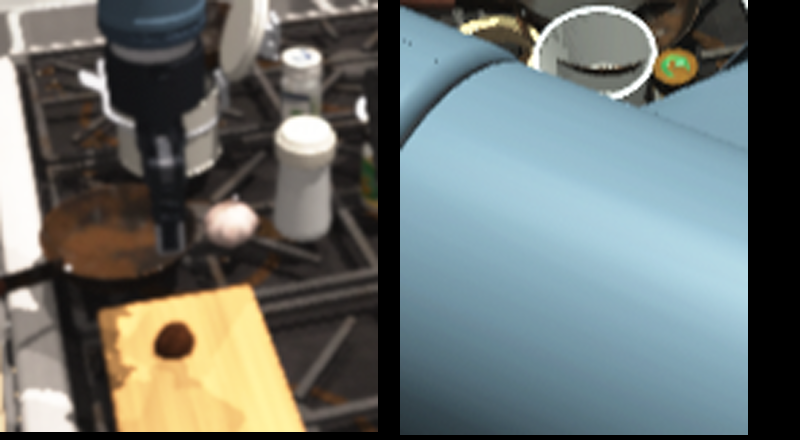

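The second mushroom is still at (284.4,266.3) and the first is gone from the board. I'll descend and grip.

In the tool's units: 0.132 m / 0.75 = 0.176, 0.11 m / 0.75 = 0.1467.

Call:
{"name": "nudge_tcp", "arguments": {"segments": [[[0, 0.0027, 0.08, 0, 0, 0, 0.8], [0, 0.0027, 0.1467, 0, 0, 0, 0.8], [0, 0.0027, 0.176, 0, 0, 0, 0.8], [0, 0.0027, 0.176, 0, 0, 0, 0.8], [0, 0.0027, 0.176, 0, 0, 0, 0], [0, 0.0027, 0.176, 0, 0, 0, 0], [0, 0.0027, 0.176, 0, 0, 0, 0], [0, 0.0027, 0.176, 0, 0, 0, 0], [0, 0.0027, 0.176, 0, 0, 0, 0]]]}}

```text
time_s: 7.78
eef_pos: [0.4297, -0.1851, 0.0176]
eef_rot: [0.001, 0.999, -0.055, 0.002]
wrist_force: [-1.0, 4.0, 9.8]
opening: 0.416
grasp_force: 57.0
```

Call:
{"name": "nudge_tcp", "arguments": {"segments": [[[0, 0, -0.08, 0, 0, 0, 0], [0, 0, -0.16, 0, 0, 0, 0], [0, 0, -0.24, 0, 0, 0, 0], [0, 0, -0.24, 0, 0, 0, 0]]]}}

```text
time_s: 8.28
eef_pos: [0.4315, -0.1871, 0.2022]
eef_rot: [0.004, 0.998, -0.054, 0.006]
wrist_force: [0.2, 0.3, -1.0]
opening: 0.417
grasp_force: 57.8
```

```bash
python3 -c "
from h import *
print(tool([.4940,.1603,.19]).round(4))"
```

```text
[ 0.0242 -0.3522  0.01  ]
```

In the tool's units: -0.352 m / 0.75 = -0.4693, -0.3 m / 0.75 = -0.4.

Call:
{"name": "nudge_tcp", "arguments": {"segments": [[[0.0053, -0.08, 0, 0, 0, 0, 0], [0.0107, -0.16, 0, 0, 0, 0, 0], [0.016, -0.24, 0, 0, 0, 0, 0], [0.0213, -0.32, 0, 0, 0, 0, 0], [0.0267, -0.4, 0, 0, 0, 0, 0], [0.032, -0.4693, 0, 0, 0, 0, 0], [0.032, -0.4693, 0, 0, 0, 0, 0], [0.032, -0.4693, 0, 0, 0, 0, 0]]]}}

```text
time_s: 9.28
eef_pos: [0.4898, 0.1626, 0.1948]
eef_rot: [0.0, 0.999, -0.054, -0.0]
wrist_force: [0.1, 0.4, -0.2]
opening: 0.418
grasp_force: 57.9
```

```bash
python3 -c "
from h import *
print(tool([.4940,.1603,.085]).round(4))"
```

```text
[0.0045 0.0017 0.1098]
```

In the tool's units: -0.11 m / 0.75 = -0.1467, 0.108 m / 0.75 = 0.144.

Call:
{"name": "nudge_tcp", "arguments": {"segments": [[[0.0053, 0.0027, 0.08, 0, 0, 0, 0], [0.0053, 0.0027, 0.1333, 0, 0, 0, 0], [0.0053, 0.0027, 0.144, 0, 0, 0, 0], [0.0053, 0.0027, 0.144, 0, 0, 0, 0.65], [0.0053, 0.0027, 0.144, 0, 0, 0, 0.65], [0.0053, 0.0027, 0.144, 0, 0, 0, 0.65], [0.0053, 0.0027, 0.08, 0, 0, 0, 0.65], [0.0053, 0.0027, 0, 0, 0, 0, 0.65], [0, 0.0027, -0.08, 0, 0, 0, 0.4], [0, 0.0027, -0.1467, 0, 0, 0, 0]]]}}

```text
time_s: 10.52
eef_pos: [0.4903, 0.1609, 0.3091]
eef_rot: [-0.0, 0.999, -0.054, 0.002]
wrist_force: [0.7, 0.1, -0.1]
opening: 0.234
grasp_force: 0.0
```

```bash
python3 -c "
from h import *
import fit
p=fit.obsfit().x
b=fit.W(p,[.155,0,.30]);c=fit.W(p,[.155,0,.185])
print(tool(b[0]).round(4),b,c, np.hypot(*c[0][:2]))
a=ctrl.camera('side');b=ctrl.camera('top')
C=np.zeros((440,800,3),np.uint8)
A=cv2.resize(a[100:260,220:360],None,fx=2.7,fy=2.7,interpolation=cv2.INTER_CUBIC);B=cv2.resize(b[130:280,190:310],None,fx=2.9,fy=2.9,interpolation=cv2.INTER_CUBIC)
C[:A.shape[0],:A.shape[1]]=A;C[:B.shape[0],400:400+B.shape[1]]=B
cv2.imwrite('pics/c5.png',C)"
```

```text
[0.1607 0.0002 0.0112] [[0.65002701 0.14322169 0.29858956]] [[0.65002701 0.14322169 0.18358956]] 0.6656181861052485
```

View pics/c5.png

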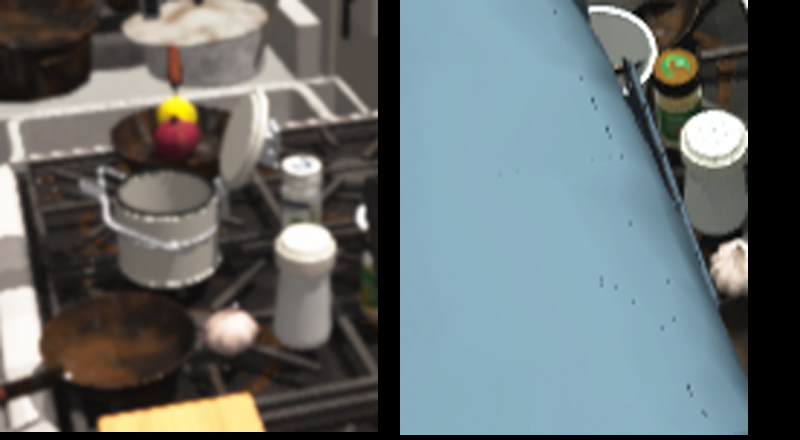

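Both mushrooms were released into the canister and the fingers are clear. Lid, bail and bystanders look unchanged. Before going behind the lid I'll work out what stands there.

```bash
python3 -c "
from h import *
for z in(.0,.05,.1,.15): 
  print(z,'whitepot',onz('top',257.6,149,z).round(3),'greenjar',onz('top',285,155,z).round(3),'sidejar',onz('side',331.5,159,z).round(3))
  q=onz('top',257.6,149,z);print(proj('side',q).round(0),proj('top',onz('side',331.5,159,z)).round(0))"
```

```text
0.0 whitepot [0.818 0.065 0.   ] greenjar [ 0.777 -0.011  0.   ] sidejar [0.728 0.375 0.   ]
[[387. 197.]] [[154. 191.]]
0.05 whitepot [0.776 0.067 0.05 ] greenjar [ 0.737 -0.006  0.05 ] sidejar [0.697 0.28  0.05 ]
[[376. 185.]] [[184. 184.]]
0.1 whitepot [0.734 0.069 0.1  ] greenjar [ 0.697 -0.001  0.1  ] sidejar [0.666 0.186 0.1  ]
[[364. 173.]] [[217. 176.]]
0.15 whitepot [0.692 0.07  0.15 ] greenjar [0.657 0.004 0.15 ] sidejar [0.635 0.092 0.15 ]
[[352. 160.]] [[253. 167.]]
```

In the tool's units: 0.158 m / 0.75 = 0.2107, 0.114 m / 0.75 = 0.152.

Call:
{"name": "nudge_tcp", "arguments": {"segments": [[[0.0667, 0, 0.0067, 0, 0, 0, 0], [0.1333, 0, 0.0067, 0, 0, 0, 0], [0.2107, 0, 0.0133, 0, 0, 0, 0], [0.2107, 0, 0.0133, 0, 0, 0, 0], [0.2107, 0, 0.08, 0, 0, 0, 0], [0.2107, 0, 0.152, 0, 0, 0, 0], [0.2107, 0, 0.152, 0, 0, 0, 0]]]}}

```text
time_s: 11.5
eef_pos: [0.6431, 0.1436, 0.1867]
eef_rot: [0.0, 0.999, -0.054, -0.005]
wrist_force: [-1.7, -0.1, 0.8]
opening: -0.001
grasp_force: 0.0
```

```bash
python3 -c "
from h import *
import fit
p=fit.obsfit().x
print(tool(fit.W(p,[0,0,.195])[0]).round(4))
a=ctrl.camera('side')
for z in (0,.098): print(onz('side',332.5,182,z))
cv2.imwrite('pics/c6.png',cv2.resize(a[80:260,220:400],None,fx=3,fy=3,interpolation=cv2.INTER_CUBIC))"
```

```text
[-0.1481 -0.0004 -0.0055]
[0.67789642 0.20594776 0.        ]
[0.62459831 0.04619748 0.098     ]
```

View pics/c6.png

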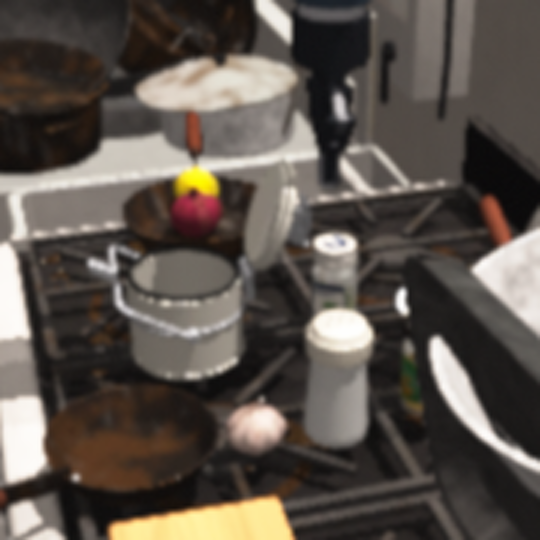

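The fingertip is behind the lid at crop (330,182), above and clear of the white-capped spice jar at (335,270). Everything still stands, so I'll push the lid.

In the tool's units: -0.15 m / 0.75 = -0.2, -0.006 m / 0.75 = -0.008.

Call:
{"name": "nudge_tcp", "arguments": {"segments": [[[-0.0267, 0, -0.008, 0, 0, 0, 0], [-0.0533, 0, -0.0107, 0, 0, 0, 0], [-0.08, 0, -0.0107, 0, 0, 0, 0], [-0.1067, 0, -0.0107, 0, 0, 0, 0], [-0.1333, 0, -0.0107, 0, 0, 0, 0], [-0.16, 0, -0.0107, 0, 0, 0, 0], [-0.1867, 0, -0.0133, 0, 0, 0, 0], [-0.2, 0, -0.04, 0, 0, 0, 0], [-0.2, 0, -0.08, 0, 0, 0, 0], [-0.2, 0, -0.12, 0, 0, 0, 0]]]}}

```text
time_s: 12.8
eef_pos: [0.499, 0.1601, 0.2867]
eef_rot: [-0.0, 0.999, -0.054, 0.003]
wrist_force: [1.1, 0.2, 0.0]
opening: -0.003
grasp_force: 0.0
```

```bash
python3 -c "
from h import *
import fit
p=fit.obsfit().x
for X in ([-.16,0,.27],[-.16,0,.09],[-.125,0,.09]): w=fit.W(p,X)[0];print(w,tool(w).round(4))"
```

```text
[0.33689957 0.17751752 0.26858956] [-0.1631  0.0003  0.017 ]
[0.33689957 0.17751752 0.08858956] [-0.1643  0.0006  0.197 ]
[0.37169151 0.17370687 0.08858956] [-0.1293  0.0006  0.1972]
```

In the tool's units: -0.163 m / 0.75 = -0.2173, -0.155 m / 0.75 = -0.2067.

Call:
{"name": "nudge_tcp", "arguments": {"segments": [[[-0.0667, 0, 0.0067, 0, 0, 0, 0], [-0.1333, 0, 0.0133, 0, 0, 0, 0], [-0.2067, 0, 0.02, 0, 0, 0, 0], [-0.2173, 0, 0.0227, 0, 0, 0, 0], [-0.2173, 0, 0.0227, 0, 0, 0, 0]]]}}

```text
time_s: 13.42
eef_pos: [0.3373, 0.1779, 0.2671]
eef_rot: [-0.001, 0.999, -0.054, 0.003]
wrist_force: [0.2, -0.0, 0.3]
opening: -0.005
grasp_force: 0.0
```

```bash
python3 -c "
from h import *
import fit
p=fit.obsfit().x
for X in ([-.155,0,.09],[-.125,0,.09]): w=fit.W(p,X)[0];print(w,tool(w).round(4))
a=ctrl.camera('side')
cv2.imwrite('pics/c7.png',cv2.resize(a[100:260,200:360],None,fx=3,fy=3,interpolation=cv2.INTER_CUBIC))"
```

```text
[0.34186984 0.17697314 0.08858956] [0.0036 0.0007 0.1785]
[0.37169151 0.17370687 0.08858956] [0.0336 0.0007 0.1787]
```

View pics/c7.png

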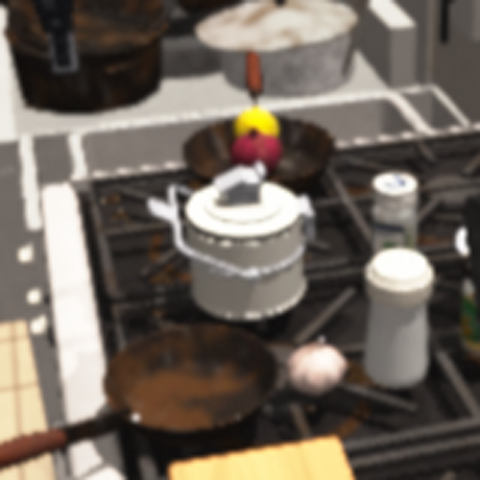

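The lid is shut, the saddle stands up at crop (240,183), and the bail still leans to the front with its tab at (160,208). Next I'll bring the closed fingertips in front of the tab and sweep along its arc.

In the tool's units: 0.178 m / 0.75 = 0.2373, 0.12 m / 0.75 = 0.16.

Call:
{"name": "nudge_tcp", "arguments": {"segments": [[[0.004, 0, 0.08, 0, 0, 0, 0], [0.0067, 0, 0.16, 0, 0, 0, 0], [0.0133, 0, 0.2373, 0, 0, 0, 0], [0.04, 0, 0.2373, 0, 0, 0, 0], [0.0667, 0, 0.2347, 0, 0, 0, 0], [0.0893, 0, 0.2067, 0, 0, 0, 0], [0.112, 0, 0.1853, 0, 0, 0, 0], [0.1373, 0, 0.1693, 0, 0, 0, 0], [0.1627, 0, 0.1587, 0, 0, 0, 0], [0.1627, 0, 0.1587, 0, 0, 0, 0]]]}}

```text
time_s: 14.72
eef_pos: [0.4603, 0.1637, 0.1462]
eef_rot: [-0.0, 0.998, -0.055, 0.001]
wrist_force: [-0.1, -0.6, -0.3]
opening: 0.002
grasp_force: 0.0
```

```bash
python3 -c "
from h import *
import fit
p=fit.obsfit().x
print(tool(fit.W(p,[0,0,.153])[0]).round(4))
a=ctrl.camera('side')
cv2.imwrite('pics/c8.png',cv2.resize(a[120:220,230:350],None,fx=5,fy=5,interpolation=cv2.INTER_CUBIC))"
```

```text
[ 0.0358 -0.0004 -0.0053]
```

View pics/c8.png

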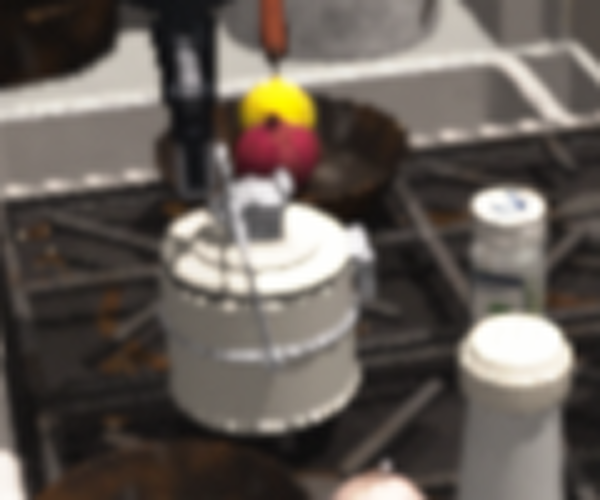

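The bail now stands at about -0.2 at the foot of the ramp. The tab top is at (220,150), held against the fingertip. I'll push on through the snap in small steps.

In the tool's units: 0.022 m / 0.75 = 0.0293, 0.012 m / 0.75 = 0.016.

Call:
{"name": "nudge_tcp", "arguments": {"segments": [[[0.008, 0, -0.004, 0, 0, 0, 0], [0.016, 0, -0.0067, 0, 0, 0, 0], [0.024, 0, -0.0067, 0, 0, 0, 0], [0.0293, 0, -0.0067, 0, 0, 0, 0]]]}}

```text
time_s: 15.28
eef_pos: [0.4775, 0.1621, 0.1495]
eef_rot: [0.0, 0.999, -0.054, -0.002]
wrist_force: [-2.3, 1.4, -0.1]
opening: -0.0
grasp_force: 1.2
```

Call:
{"name": "nudge_tcp", "arguments": {"segments": [[[0.0053, 0, 0, 0, 0, 0, 0], [0.0093, 0, 0, 0, 0, 0, 0]]]}}

```text
time_s: 15.52
eef_pos: [0.4868, 0.1611, 0.1505]
eef_rot: [-0.0, 0.999, -0.055, 0.0]
wrist_force: [-1.5, 1.1, 0.7]
opening: -0.003
grasp_force: 0.7
```

Call:
{"name": "nudge_tcp", "arguments": {"segments": [[[0.004, 0, 0, 0, 0, 0, 0], [0.004, 0, 0, 0, 0, 0, 0]]]}}

```text
time_s: 15.78
eef_pos: [0.4895, 0.1607, 0.1503]
eef_rot: [-0.0, 0.999, -0.055, 0.0]
wrist_force: [-0.3, 0.5, -0.1]
opening: -0.003
grasp_force: 0.1
```

In the tool's units: 0.003 m / 0.75 = 0.004.

Call:
{"name": "nudge_tcp", "arguments": {"segments": [[[0.004, 0, 0, 0, 0, 0, 0], [0.004, 0, 0, 0, 0, 0, 0]]]}}

```text
time_s: 16.02
eef_pos: [0.4922, 0.1604, 0.1502]
eef_rot: [0.0, 0.999, -0.055, -0.0]
wrist_force: [-1.0, -0.5, -0.1]
opening: 0.001
grasp_force: 0.5
```

Call:
{"name": "nudge_tcp", "arguments": {"segments": [[[0.004, 0, 0, 0, 0, 0, 0], [0.004, 0, 0, 0, 0, 0, 0]]]}}

```text
time_s: 16.27
eef_pos: [0.4939, 0.1602, 0.1499]
eef_rot: [0.0, 0.999, -0.054, -0.002]
wrist_force: [-5.5, 1.6, 2.4]
opening: 0.001
grasp_force: 3.1
```

```bash
python3 -c "
from h import *
a=ctrl.camera('side')
cv2.imwrite('pics/c9.png',cv2.resize(a[120:220,230:350],None,fx=6,fy=6,interpolation=cv2.INTER_CUBIC))"
```

```text
(no output)
```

View pics/c9.png

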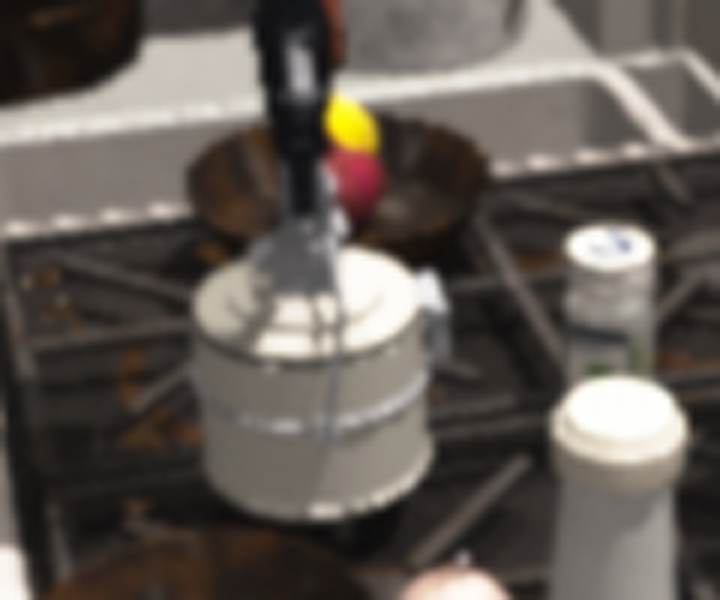

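The bail leg runs from the ear at about (330,440) up to about (325,300), with the tab top near (330,178). I'll compare these with predicted bail angles.

```bash
python3 -c "
from h import *
import fit
p=fit.obsfit().x
f=lambda X:((proj('side',fit.W(p,X))[0]-[230,120])*6).round(0)
print('pivot',f(fit.bail(0,0,-.072)))
for b in(-.2,-.1,0,.05,.1,.15,.2):print(b,'corner',f(fit.bail(b,.082,-.07)),'tabtop',f(fit.bail(b,.11,0)),'tab corner-y',f(fit.bail(b,.11,-.014)))"
```

```text
pivot [329. 438.]
-0.2 corner [286. 298.] tabtop [260. 185.] tab corner-y [262. 197.]
-0.1 corner [303. 294.] tabtop [281. 180.] tab corner-y [284. 192.]
0 corner [319. 292.] tabtop [303. 178.] tab corner-y [306. 190.]
0.05 corner [328. 291.] tabtop [314. 177.] tab corner-y [317. 189.]
0.1 corner [336. 291.] tabtop [325. 177.] tab corner-y [328. 189.]
0.15 corner [345. 292.] tabtop [336. 177.] tab corner-y [339. 189.]
0.2 corner [353. 292.] tabtop [347. 178.] tab corner-y [350. 190.]
```

This is consistent with a bail angle of about 0.1. I'll retreat and verify.

In the tool's units: -0.14 m / 0.75 = -0.1867, -0.12 m / 0.75 = -0.16.

Call:
{"name": "nudge_tcp", "arguments": {"segments": [[[-0.0267, 0, -0.0133, 0, 0, 0, 0], [-0.08, 0, -0.0533, 0, 0, 0, 0], [-0.12, 0, -0.12, 0, 0, 0, 0], [-0.16, 0, -0.1867, 0, 0, 0, 0], [-0.16, 0, -0.1867, 0, 0, 0, 0], [-0.16, 0, -0.1867, 0, 0, 0, 0]]]}}

```text
time_s: 17.08
eef_pos: [0.3762, 0.1731, 0.2903]
eef_rot: [-0.0, 0.999, -0.055, 0.001]
wrist_force: [0.4, 0.5, 0.1]
opening: 0.0
grasp_force: 0.0
```

```bash
python3 -c "
from h import *
a=ctrl.camera('side')
cv2.imwrite('pics/c10.png',cv2.resize(a[120:220,230:350],None,fx=6,fy=6,interpolation=cv2.INTER_CUBIC))"
```

```text
(no output)
```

View pics/c10.png

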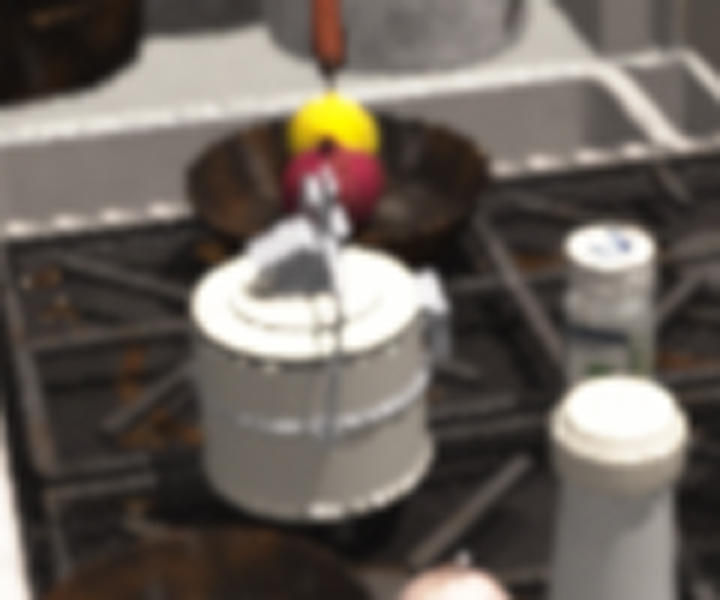

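The bail stays up with its tab top at about (321,172) and the leg corner at about (333,292). That puts it near 0.08 rad, in the groove. The lid is down and the bystanders are unmoved.

```bash
python3 -c "
from bench import ctrl
print(ctrl.hand_in())"
```

```text
the job is handed in; nothing more can be done
None
```

I put both mushrooms in the canister, shut the lid and snapped the bail into its groove (about 0.08 rad in the last picture), with the bystanders unmoved in view; the job is handed in at about 17 s, and no verdict came back.

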